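Run down a loose vacuum-clamp wing nut with fingertip strokes

ROBOT

A 6-joint arm with a two-finger parallel gripper is mounted at the origin on the work surface. World frame = base frame: x ahead of the robot, y to its left, z up, the work surface at z = 0. Lengths are in m, angles in rad, forces in N, time in s.
With the tool pointing down it reaches from about 0.35 to 0.775 m from the base axis. Payload 5.5 kg.
Tool frame: the origin (TCP) lies between the finger pads; the fingertips stand 11 mm ahead of it and the grasp point (between the pads) lies 8 mm behind it (tips_ahead is the distance from the TCP to the fingertips, in m); z points along the fingers, y is the line along which they close (so a half turn about z gives the same grasp; the last joint's range is limited). The gripper opens to 85 mm and grips with 20 to 120 N. Pads are 22 mm wide; open, the fingers measure 114 mm over their backs; the gripper's body (76 mm by 85 mm) begins 54 mm behind the grasp point. The pads swing forward as they close: fully open they stand 13 mm farther back than shut.
Start: joints at [-1.489, 0.313, 0.046, 1.304, 0, 1.431], TCP at [0.126, -0.561, 0.242] pointing down, gripper open.
Joint ranges: [-2.76, 2.76], [-0.86, 1.69], [-1.03, 1.26], [-2.2, 2.34], [-1.47, 1.5], [-3.14, 3.14]. Speed limits (rad/s): [2.57, 2.57, 3.14, 3.14, 3.14, 3.14].

INTERFACE

Orientations are given as a unit quaternion [w, x, y, z].
In Python, from workcell import * gives the robot as it stands. The module is installed in compiled form; this text tells all that it offers.
- The arm moves only by the tool jog_arm, never from a script. Its argument "moves" is a list of rows, each an object with "fingers": the closure, from 0 (fully open) to 1 (shut); "slide": the shift along the tool's x, y, z in mm, a list of three; "angular": the turn, a rotation vector about the tool's x, y, z in degrees, a list of three. A call has 1 to 10 rows; each row is the pose to reach, as a shift and turn from the pose commanded when the call began, along the tool's axes at that moment; what a row does not reach only later rows make up. A row lasts 1/12 s, in which the tool goes at most 41.7 mm and 7.16 degrees, less where a joint would pass 70% of its speed; a pose out of reach is approached as far as the arm can. A call with a gripper value outside its range is refused whole. The fingers move at their own pace and stop on an object; "squeeze" is the grip in N (left out, the last holds). Time passes only in rows, so rows that repeat a pose let the fingers close. It gives the time, the measured TCP pose, the force, the opening and the grip force at its end, in the units of the state.
- get_state(): the state, without advancing time (a new reading comes with each control period).
- read_camera(name): name is "scene" or "top" or "wrist"; returns a dict with "color" (420x560x3 uint8, red, green, blue), "fovy" (degrees; the focal length in pixels is half the picture's height over the tangent of half this angle, whatever the lens; pixels are square), "cx", "cy" (the principal point, pixels), "D" ([k1, k2, p1, p2, k3] as OpenCV has them; the pictures are not rectified), "world_from_camera" (4x4, takes a point from camera to world coordinates); the wrist camera has in their place "tool_from_camera" (4x4, takes a point from camera to tool coordinates, whose origin is the TCP and whose axes are the flange's). Camera axes: x right, y down, z forward; pixel columns grow to the right and rows downward; lengths in m; the calibration is good to about 2 mm. A picture is of the moment at which its call begins: read the wrist's pose just before it. There is no depth.
- hand_in(): hands the job in; it is judged then, once.
Trained networks look in a picture, given as the dict that the camera call returned (one of the last four; its "shot" number tells which), for a name from the list of things; names that differ only in an ending like _2 or _b are one class to them, and where a whole thing is asked for, a point or a joint stands for the part that bears it (a point fixed in the world has none). Each returns a list of dicts, best first, with "p" (0 to 1); they miss things now and then, are a little off and sometimes report something else, mostly with a low value. They report only what shows in the picture. A call takes as long as a camera call.
- look_for(target, picture): "point" ([column, row] in pixels, amid what is visible of it).
- tip_of(target, picture): "point" ([column, row] in pixels: a listed point, or the origin of a listed thing).
The state is a dict: "clock": time; "joint_pos": joint angles; "qvel": joint speeds; "tau": joint torques, N m; "tcp_pos": TCP position; "orientation": TCP orientation; "wrist_force": force on the tool from outside, world axes, zero at the start; "ft_torque": the same for the moment, N m; "finger_gap": finger opening in m; "grip_force": force on a finger pad.
Only numpy, scipy, OpenCV 4.12 (cv2) and the standard library are available. Lean on these libraries where they do the work, as an engineer would, in place of code of your own. Each camera call takes 0.05 s, during which the arm holds its last target. There are 200 camera calls.

TASK

One joint of the vacuum trap on the granite bench is still loose. Push the wings of the brass wing nut round clockwise (seen from above) with a fingertip, stroke after stroke and without gripping the nut, until its clamp is fully closed and the nut is finger-tight, but do not force it further. Leave the black wing nut, which is already tight, as it is, do not disturb anything lying on the bench, and finish with the hand clear.

Things in the scene. Friction and masses are not known exactly. Their poses are not given: they have to be found in the camera images.
- trap: vacuum trap fixed to the bench: steel canister (80 mm diameter, 124 mm long) lying along y on an aluminium plate, pipe axis 70 mm up. Origin on the bench under its middle; wing nuts are on the -x side. At y = -95 and +95 mm a ring clamp joins the pipes (which clamp is where varies). Outside the clamps the pipes bend to +x and end in capped flanges (corners x 93, y 180 mm)
- brass_clamp: aluminium ring clamp with the brass nut, fixed to the trap: hinged ring of 74 mm outside diameter about the pipe, 18 mm wide, top 107 mm above the bench. Origin on the bench under the ring's centre, axes as the trap's. Bolt and nut stand at x = -52 mm: a finger beside the nut has free room on the -x side, while the ring stands in the way on the +x side
- brass_nut_mid (a point): brass wing nut: point on its upright bolt axis, half-way up its two wings. x points along one wing (the other is at -x), z up. Wings: upright, 39 mm tip to tip, 3.6 mm thick, free faces 8 to 19 mm from the axis, tops 6.5 mm above this point. Hub between them: radius 8 mm, ends 4.5 mm below this point; the 8 mm bolt rises through it to about the wing tops
- brass_nut (a joint): angle of the brass nut on its thread in rad, growing clockwise seen from above (tightening); starts between -7 and -4.2, ends against a stop at 0 = clamp closed, nut snug. Until then only a light drag of 0.02 N m; it stays where it is left and sinks 1.25 mm a turn
- brass_press (a joint): how far the brass nut's wings are pushed on clockwise against the seal's give, in rad: 0.8 N m per rad, so about 0.03 while the nut is turned freely, and 0.12 for a push of 6 N at 16 mm from the axis once the nut is home. Goes back to 0 when let go. Above 0.6 (about 30 N) the nut is forced
- black_nut_mid (a point): black wing nut: point on its upright bolt axis, half-way up its two wings. x points along one wing (the other is at -x), z up. Wings: upright, 39 mm tip to tip, 3.6 mm thick, free faces 8 to 19 mm from the axis, tops 6.5 mm above this point. Hub between them: radius 8 mm, ends 4.5 mm below this point; the 8 mm bolt rises through it to about the wing tops
- black_nut (a joint): already tight; turning angle of the black nut in rad, same sense; it starts at 0, snug against its stop; turning it anticlockwise would loosen it
- centring_ring: bright steel centring ring lying flat, 52 mm outside, 39 mm hole, 8 mm high; origin at the centre of its underside. Not part of the job
- blank_flange: solid steel blank flange lying flat, 55 mm across, 12 mm high; origin at the centre of its underside. Not part of the job
- dust_cap: yellow plastic dust cap lying flat, 58 mm across, 20 mm high; origin at the centre of its underside. Not part of the job
- wrench: open-ended wrench lying flat, 160 mm long, about 5 mm thick. Not part of the job
- screwdriver: screwdriver lying flat, 180 mm long. Not part of the job
- grease_jar: small jar with a white lid, 48 mm across, 50 mm high; origin at the centre of its underside. Not part of the job
- crucible: small open white ceramic cup, 40 mm across, 30 mm high; origin at the centre of its underside. Not part of the job

How it is judged:
By the outcome, as a careful person would: the job done as asked, in the order asked, and still so for the second after the job is handed in, with the robot touching nothing.
It also fails if it takes over 72 s, if anything falls off the work surface, if the arm or the gripper's body presses on something with over 40 N, if the wrist force passes 120 N, or if a joint passes its speed limit or range.

## Working session

There is one attempt and no reset: what is moved stays moved. The work goes in short steps, Python scripts to look and compute and a tool call to move; the robot and the scene stay as the last step left them, time stands still between calls to the robot, and variables do not carry over. Pictures are saved under pics/ and viewed, at most 10 in all, crops included, and the job is handed in when it is done.

Besides the shell and the picture viewer there is one more tool, called after "Call:" by a JSON object that holds its "method" and its "body". jog_arm: Moves the arm, as the interface text tells. Its arguments: {"type":"object","properties":{"moves":{"type":"array","items":{"type":"object","properties":{"fingers":{"type":"number"},"slide":{"type":"array","items":{"type":"number"}},"angular":{"type":"array","items":{"type":"number"}}}}},"squeeze":{"type":"number"}},"required":["moves"]}

```bash
mkdir -p pics; cat > h.py <<'E'
from workcell import *
import numpy as np, cv2
from scipy.spatial.transform import Rotation as R
def K(p):
    f=p["color"].shape[0]/2/np.tan(np.radians(p["fovy"])/2)
    return np.array([[f,0,p["cx"]],[0,f,p["cy"]],[0,0,1]])
def tcp():
    s=get_state(); T=np.eye(4); q=s["orientation"]; T[:3,:3]=R.from_quat([q[1],q[2],q[3],q[0]]).as_matrix(); T[:3,3]=s["tcp_pos"]; return T
def cam(name):
    T=tcp(); p=read_camera(name)
    p["W"]=np.array(p["world_from_camera"]) if "world_from_camera" in p else T@np.array(p["tool_from_camera"])
    return p
def ray(p,px):
    u=cv2.undistortPoints(np.array([[px]],float),K(p),np.array(p["D"],float))[0,0]
    d=p["W"][:3,:3]@np.array([u[0],u[1],1]); return p["W"][:3,3],d
def atz(p,px,z):
    o,d=ray(p,px); return o+d*(z-o[2])/d[2]
def proj(p,P):
    M=np.linalg.inv(p["W"]); r=cv2.Rodrigues(M[:3,:3])[0]
    return cv2.projectPoints(np.atleast_2d(P).astype(float),r,M[:3,3],K(p),np.array(p["D"],float))[0][:,0]
def tri(l):
    A=np.zeros((3,3));b=np.zeros(3)
    for p,px in l:
        o,d=ray(p,px); d=d/np.linalg.norm(d); Q=np.eye(3)-np.outer(d,d); A+=Q;b+=Q@o
    return np.linalg.solve(A,b)
def save(p,n): cv2.imwrite("pics/"+n,p["color"][:,:,::-1])
E
python3 - <<'E'
from h import *
np.set_printoptions(precision=4,suppress=True)
s=get_state(); print(s["tcp_pos"],s["orientation"],s["clock"])
P={n:cam(n) for n in("scene","top")}
for n,p in P.items():
    save(p,n+"0.png"); print(n,p["W"])
    for t in("trap","brass_clamp","brass_nut_mid","black_nut_mid","centring_ring","blank_flange","dust_cap","wrench","screwdriver","grease_jar","crucible"):
        r=tip_of(t,p)
        print(t,[(np.round(x["point"]),round(x["p"],2), atz(p,x["point"],0.075 if "nut" in t else 0)) for x in r[:2]])
a=cv2.hconcat([P["scene"]["color"],P["top"]["color"]])
E
```

```text
[ 0.1264 -0.5604  0.2414] [-0.0009  0.9939  0.1107  0.    ] 0.0
scene [[ 0.6541  0.601  -0.4593  0.9757]
 [ 0.7562 -0.5066  0.4141 -0.4187]
 [ 0.0162 -0.6182 -0.7859  0.9125]
 [ 0.      0.      0.      1.    ]]
trap [(array([305., 263.]), 0.59, array([ 0.6094, -0.0105,  0.    ])), (array([161., 354.]), 0.54, array([ 0.5749, -0.4151,  0.    ]))]
brass_clamp [(array([282., 287.]), 0.73, array([ 0.6241, -0.1016,  0.    ])), (array([164., 354.]), 0.25, array([ 0.5797, -0.41  ,  0.    ]))]
brass_nut_mid [(array([261., 253.]), 0.55, array([ 0.5515, -0.1069,  0.075 ])), (array([361., 156.]), 0.33, array([0.4806, 0.3256, 0.075 ]))]
black_nut_mid []
centring_ring [(array([275., 236.]), 0.47, array([ 0.4951, -0.014 , -0.    ]))]
blank_flange [(array([294., 211.]), 0.64, array([0.4633, 0.0813, 0.    ]))]
dust_cap [(array([240., 262.]), 0.77, array([ 0.4995, -0.1373,  0.    ]))]
wrench [(array([140., 299.]), 0.8, array([ 0.4259, -0.3841,  0.    ])), (array([292., 210.]), 0.73, array([0.46  , 0.0785, 0.    ]))]
screwdriver [(array([357., 153.]), 0.56, array([0.4173, 0.3944, 0.    ]))]
grease_jar 
[... 541 characters left out ...]
86.]), 0.23, array([ 0.5863, -0.0097,  0.075 ]))]
centring_ring []
blank_flange [(array([255., 240.]), 0.65, array([0.4412, 0.0876, 0.    ]))]
dust_cap [(array([327., 224.]), 0.51, array([ 0.4883, -0.1212,  0.    ])), (array([292., 223.]), 0.39, array([ 0.4914, -0.0201,  0.    ]))]
wrench [(array([256., 240.]), 0.27, array([0.4417, 0.0856, 0.    ]))]
screwdriver [(array([148., 249.]), 0.56, array([0.4152, 0.3991, 0.    ]))]
grease_jar [(array([168., 193.]), 0.67, array([0.5802, 0.3461, 0.    ])), (array([259., 201.]), 0.44, array([0.5571, 0.078 , 0.    ]))]
crucible [(array([169., 192.]), 0.69, array([0.5844, 0.3439, 0.    ])), (array([421., 197.]), 0.54, array([ 0.5699, -0.4003,  0.    ]))]
```

View pics/top0.png

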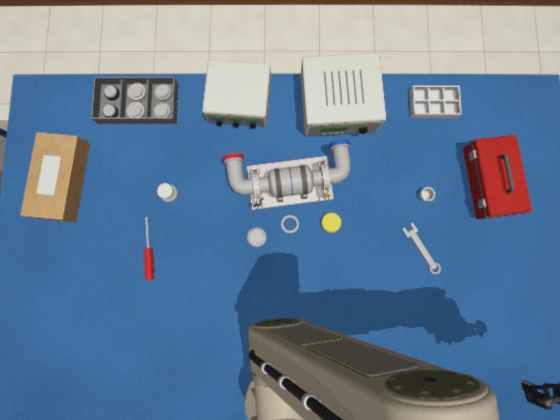

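View pics/scene0.png

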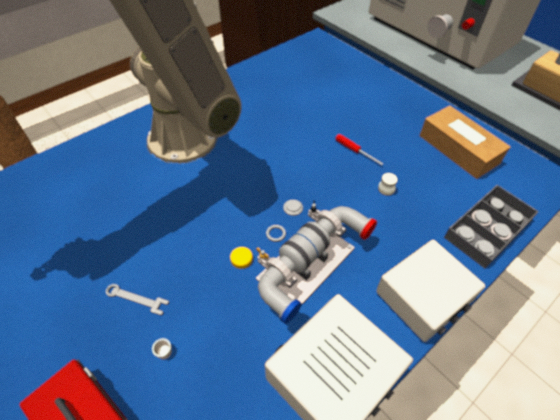

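The top view shows the trap near pixel (290,188) and the dust cap at (331,222). In the scene view the brass nut is at (262,254), so it sits on the trap's -y side, and the black nut is at (312,207). Next I move the hand in front of the brass nut with tool y towards the trap.

Call:
{"method": "jog_arm", "body": {"moves": [{"fingers":0,"slide":[446,-371,-60],"angular":[0,0,-87]},{"fingers":0,"slide":[446,-371,-60],"angular":[0,0,-87]},{"fingers":0,"slide":[446,-371,-60],"angular":[0,0,-87]},{"fingers":0,"slide":[446,-371,-60],"angular":[0,0,-87]},{"fingers":0,"slide":[446,-371,-60],"angular":[0,0,-87]},{"fingers":0,"slide":[446,-371,-60],"angular":[0,0,-87]},{"fingers":0,"slide":[446,-371,-60],"angular":[0,0,-87]},{"fingers":0,"slide":[446,-371,-60],"angular":[0,0,-87]},{"fingers":0,"slide":[446,-371,-60],"angular":[0,0,-87]},{"fingers":0,"slide":[446,-371,-60],"angular":[0,0,-87]}]}}

```text
clock: 2.03
tcp_pos: [0.3798, -0.2305, 0.2857]
orientation: [0.001, 0.739, 0.673, 0.0]
wrist_force: [1.3, -0.8, 0.3]
finger_gap: 0.0855
grip_force: 0.0
```

```bash
cat >> h.py <<'E'
def go(P,yaw):
    "shift and turn in tool axes to TCP world P with tool x at yaw (deg), pointing down"
    T=tcp(); t=np.radians(yaw); G=np.array([[np.cos(t),np.sin(t),0],[np.sin(t),-np.cos(t),0],[0,0,-1]]).T
    G=np.column_stack([[np.cos(t),np.sin(t),0],[np.sin(t),-np.cos(t),0],[0,0,-1]])
    return (T[:3,:3].T@(np.array(P)-T[:3,3])*1000).round(1), np.degrees(R.from_matrix(T[:3,:3].T@G).as_rotvec()).round(1)
E
python3 - <<'E'
from h import *
import workcell
print([n for n in dir(workcell) if n[0]!='_'])
s=get_state();print({k:np.round(v,3) for k,v in s.items()})
print(go([.48,-.10,.30],100))
E
```

```text
['MotionError', 'get_state', 'hand_in', 'look_for', 'read_camera', 'tip_of', 'tips_ahead']
{'clock': np.float64(2.033), 'joint_pos': array([-0.727,  0.048, -0.173,  1.348, -0.   ,  0.937]), 'qvel': array([ 1.135,  0.066,  0.192,  0.12 , -0.   , -0.363]), 'tau': array([-5.5600e+00, -3.5079e+01,  2.8700e+01,  4.1100e-01, -1.2000e-02,
        3.6800e-01]), 'tcp_pos': array([ 0.38 , -0.231,  0.286]), 'orientation': array([0.001, 0.739, 0.673, 0.   ]), 'wrist_force': array([ 1.287, -0.789,  0.283]), 'ft_torque': array([-0.082, -0.062,  0.014]), 'grip_force': np.float64(0.0), 'finger_gap': np.float64(0.085)}
(array([139.3,  87.6, -14.3]), array([  0. ,   0. , -15.3]))
```

Call:
{"method": "jog_arm", "body": {"moves": [{"fingers":0,"slide":[125,75,-14],"angular":[0,0,-13]},{"fingers":0,"slide":[125,75,-14],"angular":[0,0,-13]},{"fingers":0,"slide":[125,75,-14],"angular":[0,0,-13]},{"fingers":0,"slide":[125,75,-14],"angular":[0,0,-13]},{"fingers":0,"slide":[125,75,-14],"angular":[0,0,-13]},{"fingers":0,"slide":[125,75,-14],"angular":[0,0,-13]}]}}

```text
clock: 2.53
tcp_pos: [0.4665, -0.1143, 0.2992]
orientation: [0.0, 0.659, 0.752, -0.0]
wrist_force: [0.2, -0.2, 0.2]
finger_gap: 0.0853
grip_force: 0.0
```

```bash
python3 - <<'E'
from h import *
np.set_printoptions(precision=4,suppress=True)
T=tcp();print(T, tips_ahead() if callable(tips_ahead) else tips_ahead)
p=cam("wrist"); save(p,"w1.png"); print(p["W"],p["fovy"])
for t in("brass_nut_mid","black_nut_mid","brass_clamp","trap","dust_cap"):
    print(t,[(np.round(x["point"]),round(x["p"],2), atz(p,x["point"],0.085 if "nut" in t else 0)) for x in tip_of(t,p)[:2]])
E
```

```text
[[-0.1307  0.9914 -0.      0.4665]
 [ 0.9914  0.1307 -0.0004 -0.1143]
 [-0.0004 -0.0001 -1.      0.2992]
 [ 0.      0.      0.      1.    ]] 0.011
[[ 0.9915  0.1228  0.0431  0.4559]
 [ 0.1302 -0.9385 -0.3198 -0.0312]
 [ 0.0012  0.3227 -0.9465  0.4294]
 [ 0.      0.      0.      1.    ]] 59.26895223441826
brass_nut_mid [(array([382., 192.]), 0.77, array([ 0.5707, -0.1174,  0.085 ]))]
black_nut_mid []
brass_clamp [(array([401., 168.]), 0.73, array([ 0.6156, -0.1058,  0.    ]))]
trap [(array([411.,  84.]), 0.69, array([ 0.6057, -0.0106,  0.    ]))]
dust_cap [(array([300., 176.]), 0.7, array([ 0.4981, -0.1326,  0.    ])), (array([323., 365.]), 0.16, array([ 0.5731, -0.4072, -0.    ]))]
```

View pics/w1.png

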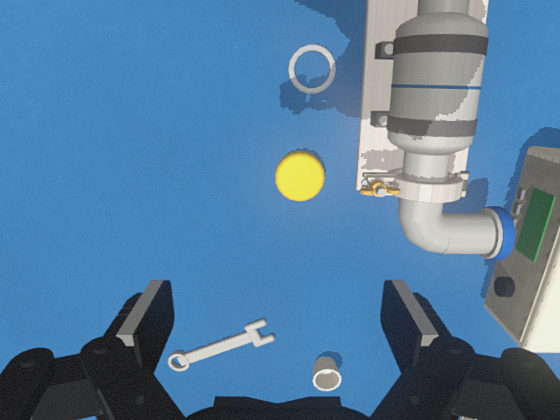

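The wrist view shows the brass nut at about (382,190), beside the clamp at (430,185), and the dust cap at (300,176). I move closer for measuring.

Call:
{"method": "jog_arm", "body": {"moves": [{"fingers":0,"slide":[-19,98,60],"angular":[0,0,0]},{"fingers":0,"slide":[-19,98,120],"angular":[0,0,0]},{"fingers":0,"slide":[-19,98,120],"angular":[0,0,0]},{"fingers":0,"slide":[-19,98,120],"angular":[0,0,0]},{"fingers":0,"slide":[-19,98,120],"angular":[0,0,0]},{"fingers":0,"slide":[-19,98,120],"angular":[0,0,0]}]}}

```text
clock: 3.33
tcp_pos: [0.5642, -0.122, 0.1768]
orientation: [-0.002, 0.661, 0.75, -0.001]
wrist_force: [0.2, 0.4, 0.7]
finger_gap: 0.0855
grip_force: 0.0
```

```bash
python3 - <<'E'
from h import *
np.set_printoptions(precision=4,suppress=True)
T=tcp();print(T)
p=cam("wrist"); s=cam("scene")
for t in("brass_nut_mid","brass_clamp","trap"):
    a=tip_of(t,p);b=tip_of(t,s)
    print(t,[(np.round(x["point"],1),round(x["p"],2)) for x in a[:2]],[(np.round(x["point"],1),round(x["p"],2)) for x in b[:2]])
    if a: print(atz(p,a[0]["point"],0.09 if "nut" in t else 0))
    if a and b: print(tri([(p,a[0]["point"]),(s,b[0]["point"])]))
x,y=[int(v) for v in tip_of("brass_nut_mid",p)[0]["point"]]
c=p["color"][max(0,y-60):y+60,max(0,x-80):x+80,::-1]
print(x,y); cv2.imwrite("pics/w2.png",cv2.resize(c,None,fx=5,fy=5,interpolation=cv2.INTER_CUBIC))
save(p,"w2full.png")
E
```

```text
[[-0.1265  0.992  -0.0051  0.5642]
 [ 0.992   0.1265  0.0016 -0.122 ]
 [ 0.0022 -0.0048 -1.      0.1768]
 [ 0.      0.      0.      1.    ]]
brass_nut_mid [(array([279.8, 214. ]), 0.96)] [(array([264.1, 253.6]), 0.37)]
[ 0.5653 -0.1155  0.09  ]
[ 0.5667 -0.1115  0.0973]
brass_clamp [(array([346.8,  58.6]), 0.41)] [(array([279.6, 286.1]), 0.98)]
[ 0.6053 -0.0126  0.    ]
[ 0.6014 -0.0406 -0.0788]
trap [(array([346.4,  58.8]), 0.97)] [(array([300.5, 262.2]), 0.97)]
[ 0.605  -0.0128  0.    ]
[ 0.6031 -0.0156  0.0008]
279 214
```

View pics/w2.png

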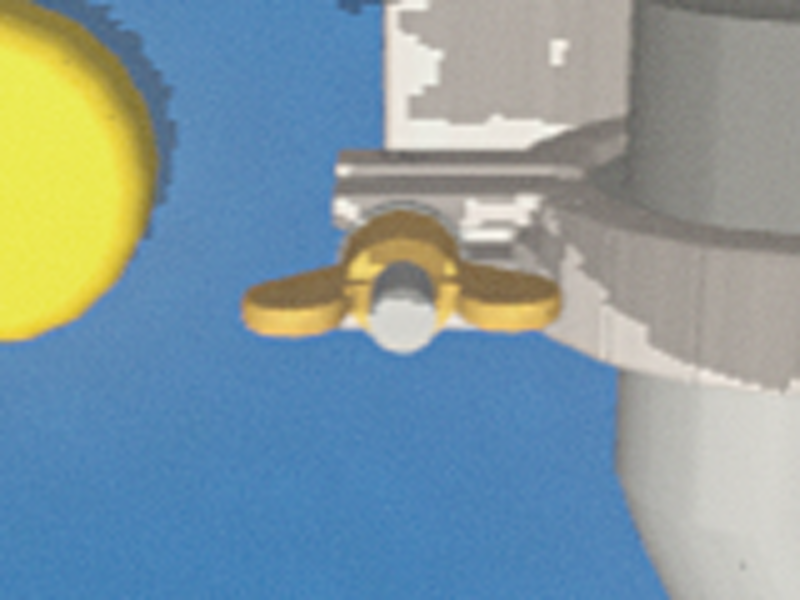

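```bash
python3 - <<'E'
from h import *
np.set_printoptions(precision=4,suppress=True)
p=cam("wrist"); T=tcp(); C=np.array(p["tool_from_camera"]); print(C, p["W"][:3,3])
q=dict(p); q["W"]=C
im=cv2.resize(p["color"][220:420,340:560,::-1],None,fx=3.5,fy=3.5,interpolation=cv2.INTER_CUBIC)
for z,c in((-.002,(0,255,0)),(.011,(0,0,255))):
    P=proj(q,[[x,y,z] for x in(-.011,.011) for y in(.0425,.050,.057)]); print(z,P.round(0).tolist())
    for a in P: cv2.circle(im,tuple(int(v) for v in (a-[340,220])*3.5),4,c,-1)
cv2.imwrite("pics/f.png",im)
# wing outline: brass pixels
pts=[[279-80+243/5,214-60+305/5],[279-80+562/5,214-60+302/5]]
for z in(.085,.09,.095,.1):
    a,b=[atz(p,u,z+0.003) for u in pts]; print(z,np.linalg.norm(a-b),(a+b)/2,np.degrees(np.arctan2(*(b-a)[1::-1])))
E
```

```text
[[-0.0006 -0.9466 -0.3223  0.0837]
 [ 1.     -0.0009  0.001   0.0003]
 [-0.0012 -0.3223  0.9466 -0.1303]
 [ 0.      0.      0.      1.    ]] [ 0.5552 -0.0387  0.3106]
-0.002 [[378.0, 324.0], [395.0, 324.0], [412.0, 324.0], [383.0, 278.0], [402.0, 278.0], [419.0, 277.0]]
0.011 [[370.0, 306.0], [387.0, 306.0], [402.0, 306.0], [375.0, 263.0], [392.0, 263.0], [408.0, 262.0]]
0.085 0.04091747060746485 [ 0.5676 -0.118   0.088 ] 7.798262705360014
0.09 0.03999835299711037 [ 0.5673 -0.1162  0.093 ] 7.79826270536004
0.095 0.03907923538675577 [ 0.5671 -0.1144  0.098 ] 7.79826270536003
0.1 0.03816011777640117 [ 0.5668 -0.1127  0.103 ] 7.79826270536004
```

View pics/f.png

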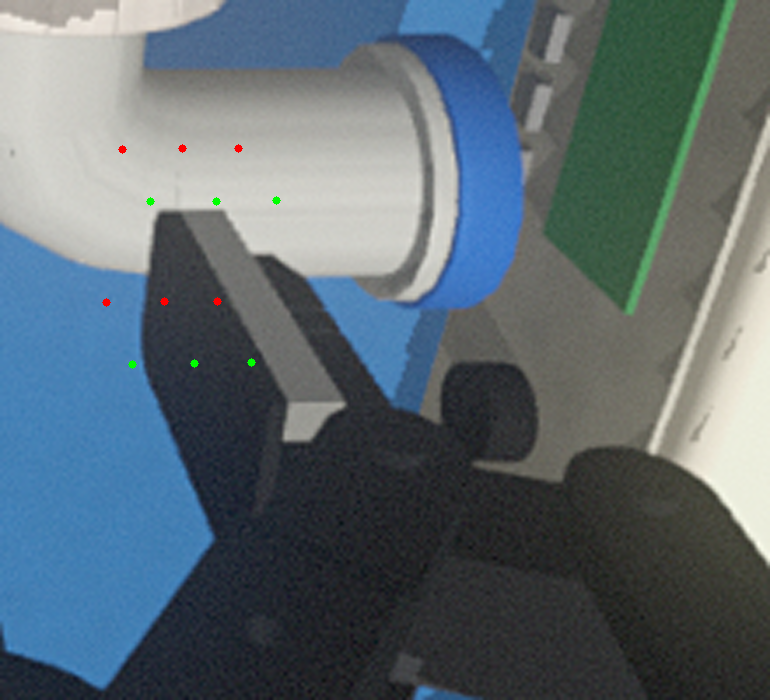

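The finger close-up shows the open right fingertip at crop (155–225, 210). That makes it about 8 mm thick and 22 mm wide, with its end 2–3 mm behind the TCP. The brass wings lie along the tool y axis (crop w2, 243–562 × 302), so I will use this one fingertip. I move to a pre-contact hover on the -x,-y side.

Call:
{"method": "jog_arm", "body": {"moves": [{"fingers":0,"slide":[-22,-30,0],"angular":[0,0,0]},{"fingers":0,"slide":[-22,-58,10],"angular":[0,0,0]},{"fingers":0,"slide":[-22,-58,40],"angular":[0,0,0]},{"fingers":0,"slide":[-22,-58,64],"angular":[0,0,0]},{"fingers":0,"slide":[-22,-58,64],"angular":[0,0,0]},{"fingers":0,"slide":[-22,-58,64],"angular":[0,0,0]}]}}

```text
clock: 4.33
tcp_pos: [0.5098, -0.1505, 0.1146]
orientation: [-0.001, 0.661, 0.751, -0.0]
wrist_force: [-0.1, 0.8, 0.0]
finger_gap: 0.0856
grip_force: 0.0
```

```bash
python3 - <<'E'
from h import *
np.set_printoptions(precision=4,suppress=True)
T=tcp();print(T,get_state()["wrist_force"])
p=cam("wrist"); q=dict(p); q["W"]=np.array(p["tool_from_camera"])
r=tip_of("brass_nut_mid",p); print([(x["point"],x["p"]) for x in r[:2]])
px=r[0]["point"]
for z in(.085,.09,.095,.1): print(z,atz(p,px,z), T[:3,:3].T@(atz(p,px,z)-T[:3,3]))
x,y=[int(v) for v in px]; x0=max(0,x-100); y0=max(0,y-60)
c=cv2.resize(np.ascontiguousarray(p["color"][y0:y0+150,x0:x0+200,::-1]),None,fx=4,fy=4,interpolation=cv2.INTER_CUBIC)
for a in proj(q,[[x,y,-.0025] for x in(-.011,.011) for y in(.0425,.051)]): cv2.circle(c,tuple(int(v) for v in (a-[x0,y0])*4),3,(0,255,0),-1)
print(x0,y0); cv2.imwrite("pics/w3.png",c)
E
```

```text
[[-0.1274  0.9918 -0.0025  0.5098]
 [ 0.9918  0.1274  0.0011 -0.1505]
 [ 0.0014 -0.0023 -1.      0.1146]
 [ 0.      0.      0.      1.    ]] [-0.1268  0.7854  0.0433]
[([415.2, 214.3], 0.82)]
0.085 [ 0.5707 -0.116   0.085 ] [0.0264 0.0648 0.0295]
0.09 [ 0.5684 -0.1145  0.09  ] [0.0281 0.0628 0.0245]
0.095 [ 0.5662 -0.113   0.095 ] [0.0299 0.0608 0.0195]
0.1 [ 0.564  -0.1115  0.1   ] [0.0317 0.0587 0.0145]
315 154
```

View pics/w3.png

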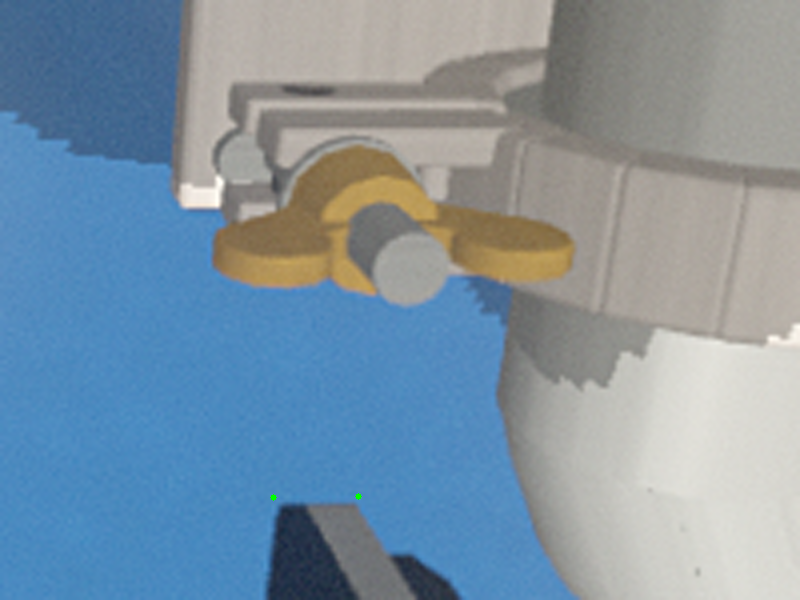

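The two wrist views and the scene view agree on the nut at (0.565, -0.113, 0.097). Relative to it, the fingertip now sits at (-13, -31) mm in tool (y, x). First stroke.

Call:
{"method": "jog_arm", "body": {"moves": [{"fingers":0,"slide":[0,-1.5,15],"angular":[0,0,0]},{"fingers":0,"slide":[0,-1.5,25],"angular":[0,0,0]},{"fingers":0,"slide":[5,-1.5,25],"angular":[0,0,0]},{"fingers":0,"slide":[10,-1.5,25],"angular":[0,0,0]},{"fingers":0,"slide":[15,-1.5,25],"angular":[0,0,0]},{"fingers":0,"slide":[20,-1.5,25],"angular":[0,0,0]},{"fingers":0,"slide":[24,-1.5,25],"angular":[0,0,0]},{"fingers":0,"slide":[28,-1.5,25],"angular":[0,0,0]},{"fingers":0,"slide":[30,-1.5,25],"angular":[0,0,0]},{"fingers":0,"slide":[30,-1.5,25],"angular":[0,0,0]}]}}

```text
clock: 5.27
tcp_pos: [0.5057, -0.1223, 0.0911]
orientation: [0.001, 0.661, 0.751, -0.001]
wrist_force: [-2.0, -5.2, 1.1]
finger_gap: 0.0855
grip_force: 4.4
```

```bash
cat >> h.py <<'E'
NUT=np.array([.5652,-.1125,.097])
def rel():
    T=tcp(); d=T[:3,:3].T@(T[:3,3]+T[:3,:3]@np.array([0,.047,-.004])-NUT); return d.round(4)*1000
def shot(name):
    p=cam("wrist"); r=tip_of("brass_nut_mid",p); print([(x["point"],round(x["p"],2)) for x in r[:1]])
    x,y=proj(p,NUT)[0].astype(int); x0=max(0,x-100); y0=max(0,y-75)
    cv2.imwrite("pics/"+name,cv2.resize(p["color"][y0:y0+150,x0:x0+200,::-1],None,fx=4,fy=4,interpolation=cv2.INTER_CUBIC))
E
python3 - <<'E'
from h import *
s=get_state();print(rel(),s["wrist_force"],s["ft_torque"]); shot("w4.png")
E
```

```text
[ -2.1 -13.2   1.9] [-1.97598295 -5.18284388  1.13505948] [-1.00898755  0.32555401 -0.27869837]
[([425.0, 301.8], 0.8)]
```

View pics/w4.png

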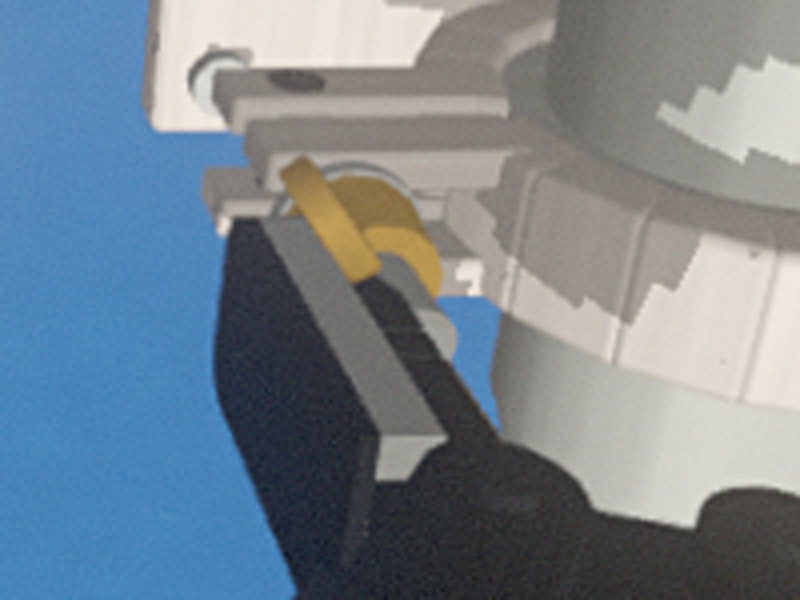

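The fingertip at crop (270,220) has pushed the wing round to roughly 120°, its tip now at (295,170). I continue the stroke.

Call:
{"method": "jog_arm", "body": {"moves": [{"fingers":0,"slide":[4,-1,0],"angular":[0,0,0]},{"fingers":0,"slide":[8,-1.5,0],"angular":[0,0,0]},{"fingers":0,"slide":[12,-1.5,0],"angular":[0,0,0]},{"fingers":0,"slide":[17,-1.5,0],"angular":[0,0,0]},{"fingers":0,"slide":[21,-1.5,0],"angular":[0,0,0]},{"fingers":0,"slide":[21,-1.5,0],"angular":[0,0,0]}]}}

```text
clock: 5.87
tcp_pos: [0.5011, -0.0994, 0.0901]
orientation: [-0.0, 0.66, 0.751, 0.0]
wrist_force: [-1.3, -0.7, 0.9]
finger_gap: 0.0855
grip_force: 0.5
```

```bash
python3 - <<'E'
from h import *
s=get_state();print(rel(),s["wrist_force"],s["grip_force"])
E
```

```text
[ 21.3 -14.9   2.9] [-1.30171275 -0.71553829  0.87417464] 0.4767722230462823
```

Call:
{"method": "jog_arm", "body": {"moves": [{"fingers":0,"slide":[0,3,0],"angular":[0,0,0]},{"fingers":0,"slide":[0,6,0],"angular":[0,0,0]},{"fingers":0,"slide":[0,8,0],"angular":[0,0,0]},{"fingers":0,"slide":[0,8,0],"angular":[0,0,0]}]}}

```text
clock: 6.2
tcp_pos: [0.5099, -0.0995, 0.09]
orientation: [0.0, 0.66, 0.751, 0.0]
wrist_force: [-2.2, 0.8, 0.4]
finger_gap: 0.0851
grip_force: 0.7
```

```bash
python3 - <<'E'
from h import *
s=get_state();print(rel(),s["wrist_force"],s["grip_force"]);shot("w5.png")
E
```

```text
[19.9 -6.1  3. ] [-2.20803402  0.76133578  0.42648945] 0.6979363085702062
[([402.2, 347.2], 0.89)]
```

View pics/w5.png

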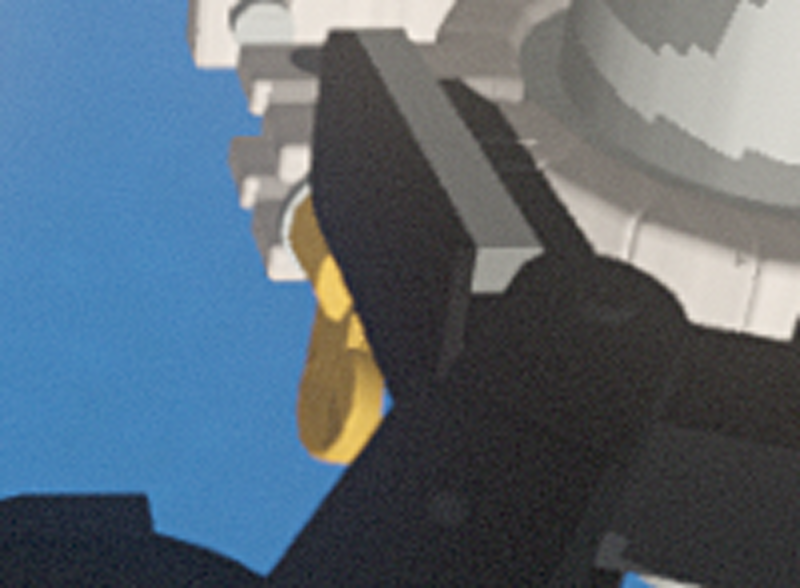

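At crop (340,400) the trailing wing points along -u and the leading wing is hidden behind the finger, so the nut is near 90° with about 2 N of drag. I finish the stroke and swing back round the free side.

Call:
{"method": "jog_arm", "body": {"moves": [{"fingers":0,"slide":[0,3,0],"angular":[0,0,0]},{"fingers":0,"slide":[0,6,0],"angular":[0,0,0]},{"fingers":0,"slide":[0,7,0],"angular":[0,0,0]},{"fingers":0,"slide":[0,7,0],"angular":[0,0,0]},{"fingers":0,"slide":[0,-22,0],"angular":[0,0,0]},{"fingers":0,"slide":[-28,-24,0],"angular":[0,0,0]},{"fingers":0,"slide":[-60,-22,0],"angular":[0,0,0]},{"fingers":0,"slide":[-62,-10,0],"angular":[0,0,0]},{"fingers":0,"slide":[-62,11,0],"angular":[0,0,0]},{"fingers":0,"slide":[-62,11,0],"angular":[0,0,0]}]}}

```text
clock: 7.13
tcp_pos: [0.5319, -0.1613, 0.0908]
orientation: [0.002, 0.661, 0.751, 0.001]
wrist_force: [1.3, 0.0, 0.7]
finger_gap: 0.0854
grip_force: 0.0
```

```bash
python3 - <<'E'
from h import *
s=get_state();print(rel(),s["wrist_force"],s["grip_force"]);shot("w6.png")
E
```

```text
[-44.2   7.8   2.1] [1.26162172 0.0337615  0.66108325] 0.0
[([383.7, 200.8], 0.61)]
```

View pics/w6.png

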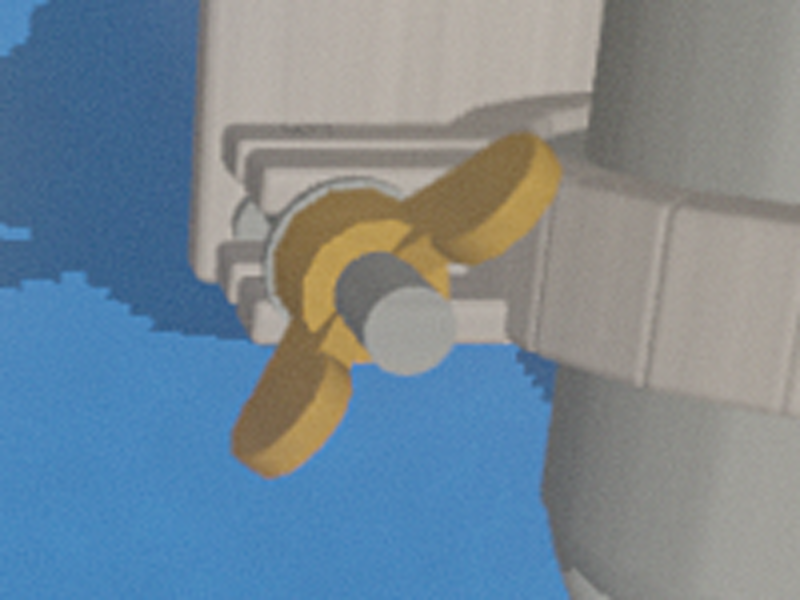

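The nut now lies at about 50°/230°: wing tips at crop (545,150) and (260,450), roughly 130° turned, with the finger clear. Second stroke, pushing the lower wing.

Call:
{"method": "jog_arm", "body": {"moves": [{"fingers":0,"slide":[20,-2,0],"angular":[0,0,0]},{"fingers":0,"slide":[20,-6,0],"angular":[0,0,0]},{"fingers":0,"slide":[20,-10,0],"angular":[0,0,0]},{"fingers":0,"slide":[20,-14,0],"angular":[0,0,0]},{"fingers":0,"slide":[20,-18,0],"angular":[0,0,0]},{"fingers":0,"slide":[20,-19.5,0],"angular":[0,0,0]},{"fingers":0,"slide":[25,-19.5,0],"angular":[0,0,0]},{"fingers":0,"slide":[30,-19.5,0],"angular":[0,0,0]},{"fingers":0,"slide":[34,-19.5,0],"angular":[0,0,0]},{"fingers":0,"slide":[34,-19.5,0],"angular":[0,0,0]}]}}

```text
clock: 8.07
tcp_pos: [0.5042, -0.1277, 0.09]
orientation: [-0.0, 0.66, 0.751, -0.0]
wrist_force: [-0.7, -0.2, 0.1]
finger_gap: 0.0851
grip_force: 0.6
```

```bash
cat >> h.py <<'E'
def wing():
    "wing direction (deg in tool v,u axes, mod 180) from brass pixels projected on the wing-top plane"
    p=cam("wrist"); h=cv2.cvtColor(p["color"],cv2.COLOR_RGB2HSV)
    m=cv2.inRange(h,(15,110,60),(30,255,255)); T=tcp()
    ys,xs=np.nonzero(m); W=np.array([T[:3,:3].T@(atz(p,(x,y),NUT[2]+.003)-NUT) for x,y in zip(xs,ys)])[:,:2]*1000
    W=W[np.hypot(*W.T)<26]
    r=np.hypot(*W.T); F=W[(r>13)]; a=np.degrees(np.arctan2(F[:,0],F[:,1]))%360
    h_,e=np.histogram(a,36,(0,360)); print("brass px",len(W),"angles",{int(e[i]):int(h_[i]) for i in np.nonzero(h_>5)[0]})
def st():
    s=get_state(); T=tcp(); print(rel(),(T[:3,:3].T@s["wrist_force"]).round(2),s["grip_force"].round(2))
E
python3 - <<'E'
from h import *
st();wing()
E
```

```text
Traceback (most recent call last):
  File "h.py", line 48, in st
    s=get_state(); T=tcp(); print(rel(),(T[:3,:3].T@s["wrist_force"]).round(2),s["grip_force"].round(2))
                                                                               ^^^^^^^^^^^^^^^^^^^^^
AttributeError: 'float' object has no attribute 'round'
```

```bash
sed -i 's/s\["grip_force"\].round(2)/round(float(s["grip_force"]),2)/' h.py
python3 - <<'E'
from h import *
st();wing()
E
```

```text
[ -7.3 -15.5   3. ] [-0.14 -0.74 -0.12] 0.65
brass px 1297 angles {100: 13, 110: 61, 120: 90, 130: 102, 140: 141, 150: 125, 160: 14, 310: 18, 320: 60, 330: 29}
```

Call:
{"method": "jog_arm", "body": {"moves": [{"fingers":0,"slide":[2,0,0],"angular":[0,0,0]},{"fingers":0,"slide":[4,0,0],"angular":[0,0,0]},{"fingers":0,"slide":[6,0,0],"angular":[0,0,0]},{"fingers":0,"slide":[7,0,0],"angular":[0,0,0]},{"fingers":0,"slide":[7,0,0],"angular":[0,0,0]}]}}

```text
clock: 8.53
tcp_pos: [0.5039, -0.1216, 0.0904]
orientation: [0.0, 0.66, 0.751, 0.0]
wrist_force: [0.1, -2.8, 0.0]
finger_gap: 0.0858
grip_force: 1.1
```

```bash
python3 - <<'E'
from h import *
st();wing()
E
```

```text
[ -1.2 -15.    2.6] [-2.84 -0.27 -0.02] 1.14
brass px 654 angles {100: 28, 110: 83, 120: 168, 130: 91}
```

Call:
{"method": "jog_arm", "body": {"moves": [{"fingers":0,"slide":[3,-2,0],"angular":[0,0,0]},{"fingers":0,"slide":[8,-3,0],"angular":[0,0,0]},{"fingers":0,"slide":[14,-3,0],"angular":[0,0,0]},{"fingers":0,"slide":[20,-3,0],"angular":[0,0,0]},{"fingers":0,"slide":[21,-3,0],"angular":[0,0,0]},{"fingers":0,"slide":[21,0,0],"angular":[0,0,0]},{"fingers":0,"slide":[21,3,0],"angular":[0,0,0]},{"fingers":0,"slide":[21,5,0],"angular":[0,0,0]},{"fingers":0,"slide":[21,5,0],"angular":[0,0,0]}]}}

```text
clock: 9.33
tcp_pos: [0.5058, -0.0992, 0.0898]
orientation: [-0.001, 0.66, 0.751, 0.0]
wrist_force: [-1.0, 0.7, 0.6]
finger_gap: 0.0854
grip_force: 0.8
```

```bash
python3 - <<'E'
from h import *
st();wing()
E
```

```text
[ 20.8 -10.2   3.2] [ 0.82 -0.94 -0.6 ] 0.83
brass px 26 angles {}
```

Call:
{"method": "jog_arm", "body": {"moves": [{"fingers":0,"slide":[0,1.5,0],"angular":[0,0,0]},{"fingers":0,"slide":[0,3,0],"angular":[0,0,0]},{"fingers":0,"slide":[0,3,0],"angular":[0,0,0]}]}}

```text
clock: 9.63
tcp_pos: [0.5093, -0.0999, 0.0901]
orientation: [0.0, 0.661, 0.751, 0.0]
wrist_force: [-0.8, 1.3, 0.6]
finger_gap: 0.0855
grip_force: 0.7
```

```bash
python3 - <<'E'
from h import *
st();wing()
E
```

```text
[19.6 -6.8  2.8] [ 1.35 -0.61 -0.65] 0.66
brass px 647 angles {130: 39, 140: 42, 220: 16, 230: 35, 240: 61, 250: 51}
```

Call:
{"method": "jog_arm", "body": {"moves": [{"fingers":0,"slide":[0,1.5,0],"angular":[0,0,0]},{"fingers":0,"slide":[0,3,0],"angular":[0,0,0]},{"fingers":0,"slide":[0,3,0],"angular":[0,0,0]}]}}

```text
clock: 9.93
tcp_pos: [0.5122, -0.0997, 0.0902]
orientation: [0.0, 0.661, 0.751, -0.0]
wrist_force: [-1.7, 0.3, 0.1]
finger_gap: 0.0851
grip_force: 0.5
```

```bash
python3 - <<'E'
from h import *
st();wing()
E
```

```text
[19.4 -3.9  2.8] [ 0.47 -1.68 -0.08] 0.49
brass px 880 angles {120: 56, 130: 90, 140: 31, 200: 8, 210: 27, 220: 47, 230: 61, 240: 59}
```

Call:
{"method": "jog_arm", "body": {"moves": [{"fingers":0,"slide":[0,1.5,0],"angular":[0,0,0]},{"fingers":0,"slide":[0,3,0],"angular":[0,0,0]},{"fingers":0,"slide":[0,3,0],"angular":[0,0,0]}]}}

```text
clock: 10.23
tcp_pos: [0.5152, -0.0991, 0.0902]
orientation: [0.0, 0.66, 0.751, 0.0]
wrist_force: [-0.8, -0.1, 0.2]
finger_gap: 0.0852
grip_force: 0.5
```

```bash
python3 - <<'E'
from h import *
st()
E
```

```text
[19.7 -0.9  2.8] [-0.02 -0.81 -0.22] 0.46
```

Still free. One more push, then the return swing.

Call:
{"method": "jog_arm", "body": {"moves": [{"fingers":0,"slide":[0,2,0],"angular":[0,0,0]},{"fingers":0,"slide":[0,2,0],"angular":[0,0,0]},{"fingers":0,"slide":[0,-27,0],"angular":[0,0,0]},{"fingers":0,"slide":[-28,-29,0],"angular":[0,0,0]},{"fingers":0,"slide":[-60,-27,0],"angular":[0,0,0]},{"fingers":0,"slide":[-62,-15,0],"angular":[0,0,0]},{"fingers":0,"slide":[-62,5,0],"angular":[0,0,0]},{"fingers":0,"slide":[-62,5,0],"angular":[0,0,0]},{"fingers":0,"slide":[-62,5,0],"angular":[0,0,0]}]}}

```text
clock: 10.98
tcp_pos: [0.5286, -0.1602, 0.0901]
orientation: [0.0, 0.66, 0.751, 0.0]
wrist_force: [-0.6, -0.0, -0.2]
finger_gap: 0.0852
grip_force: 0.0
```

```bash
python3 - <<'E'
from h import *
st();wing()
E
```

```text
[-42.6   4.6   2.8] [ 0.06 -0.58  0.22] 0.0
brass px 1893 angles {40: 42, 50: 103, 60: 104, 70: 38, 120: 6, 130: 20, 140: 23, 150: 15, 220: 40, 230: 96}
```

Call:
{"method": "jog_arm", "body": {"moves": [{"fingers":0,"slide":[10,-3,0],"angular":[0,0,0]},{"fingers":0,"slide":[20,-5,0],"angular":[0,0,0]},{"fingers":0,"slide":[20,-7,0],"angular":[0,0,0]},{"fingers":0,"slide":[20,-9,0],"angular":[0,0,0]},{"fingers":0,"slide":[20,-9,0],"angular":[0,0,0]}]}}

```text
clock: 11.45
tcp_pos: [0.5174, -0.1408, 0.0909]
orientation: [0.002, 0.66, 0.751, 0.001]
wrist_force: [5.1, -0.8, -1.9]
finger_gap: 0.0855
grip_force: 2.1
```

```bash
python3 - <<'E'
from h import *
st();wing()
E
```

```text
[-21.9  -4.1   1.9] [-1.45  4.98  1.91] 2.1
brass px 2041 angles {30: 8, 40: 68, 50: 92, 60: 92, 70: 49, 80: 15, 110: 34, 120: 62, 130: 66, 140: 51, 150: 20, 190: 8, 200: 8, 210: 19, 220: 75, 230: 66}
```

Resistance of 5 N, and the wing has barely moved. I hold briefly to separate a transient from the stop.

Call:
{"method": "jog_arm", "body": {"moves": [{"fingers":0,"slide":[0,0,0],"angular":[0,0,0]},{"fingers":0,"slide":[0,0,0],"angular":[0,0,0]},{"fingers":0,"slide":[0,0,0],"angular":[0,0,0]}]}}

```text
clock: 11.75
tcp_pos: [0.5173, -0.141, 0.0908]
orientation: [0.001, 0.66, 0.751, 0.001]
wrist_force: [4.5, -0.8, -0.3]
finger_gap: 0.0852
grip_force: 2.0
```

```bash
python3 - <<'E'
from h import *
st();shot("w7.png")
E
```

```text
[-22.1  -4.2   2.1] [-1.35  4.38  0.27] 2.01
[([407.6, 257.9], 0.91)]
```

View pics/w7.png

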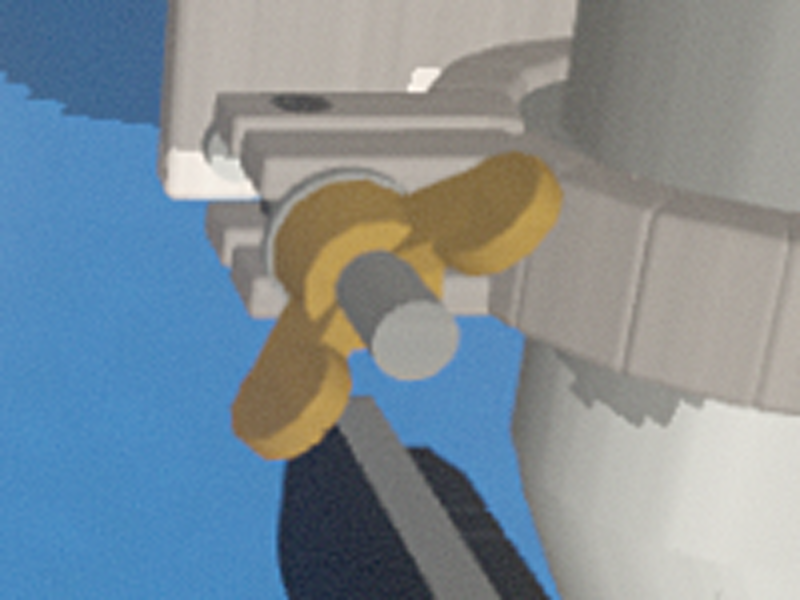

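The fingertip corner at crop (345,400) presses cleanly on the lower wing, with a steady 4.4 N. I press on a small 1.5 mm to see whether the force climbs.

Call:
{"method": "jog_arm", "body": {"moves": [{"fingers":0,"slide":[0,-1,0],"angular":[0,0,0]},{"fingers":0,"slide":[0,-1.5,0],"angular":[0,0,0]},{"fingers":0,"slide":[0,-1.5,0],"angular":[0,0,0]},{"fingers":0,"slide":[0,-1.5,0],"angular":[0,0,0]}]}}

```text
clock: 12.18
tcp_pos: [0.5163, -0.1415, 0.0909]
orientation: [0.002, 0.66, 0.751, 0.001]
wrist_force: [6.3, -0.4, -1.2]
finger_gap: 0.0853
grip_force: 2.6
```

```bash
python3 - <<'E'
from h import *
st();wing()
E
```

```text
[-22.5  -5.2   1.9] [-1.24  6.23  1.25] 2.62
brass px 2080 angles {30: 14, 40: 71, 50: 94, 60: 88, 70: 40, 80: 10, 110: 35, 120: 60, 130: 69, 140: 52, 150: 25, 180: 8, 190: 14, 200: 16, 210: 27, 220: 85, 230: 52}
```

Call:
{"method": "jog_arm", "body": {"moves": [{"fingers":0,"slide":[0,-1,0],"angular":[0,0,0]},{"fingers":0,"slide":[0,-2,0],"angular":[0,0,0]},{"fingers":0,"slide":[0,-2,0],"angular":[0,0,0]},{"fingers":0,"slide":[0,-2,0],"angular":[0,0,0]}]}}

```text
clock: 12.57
tcp_pos: [0.5151, -0.1421, 0.0912]
orientation: [0.002, 0.66, 0.751, 0.001]
wrist_force: [7.6, -0.9, -0.6]
finger_gap: 0.0853
grip_force: 3.3
```

```bash
cat >> h.py <<'E'
def upper():
    "mean angle of the upper-right wing"
    p=cam("wrist"); T=tcp(); m=cv2.inRange(cv2.cvtColor(p["color"],cv2.COLOR_RGB2HSV),(15,110,60),(30,255,255))
    ys,xs=np.nonzero(m); W=np.array([T[:3,:3].T@(atz(p,(x,y),NUT[2]+.003)-NUT) for x,y in zip(xs,ys)])[:,:2]*1000
    r=np.hypot(*W.T); a=np.degrees(np.arctan2(W[:,0],W[:,1])); k=(r>13)&(r<26)&(a>10)&(a<90); print("upper wing",a[k].mean().round(2),k.sum())
E
python3 - <<'E'
from h import *
st();upper()
E
```

```text
[-22.9  -6.5   1.6] [-1.88  7.39  0.64] 3.34
upper wing 55.97 309
```

Call:
{"method": "jog_arm", "body": {"moves": [{"fingers":0,"slide":[0,2,0],"angular":[0,0,0]},{"fingers":0,"slide":[0,5,0],"angular":[0,0,0]},{"fingers":0,"slide":[0,8,0],"angular":[0,0,0]},{"fingers":0,"slide":[0,8,0],"angular":[0,0,0]},{"fingers":0,"slide":[0,8,0],"angular":[0,0,0]}]}}

```text
clock: 13.03
tcp_pos: [0.5197, -0.1399, 0.0897]
orientation: [-0.001, 0.66, 0.751, -0.0]
wrist_force: [-0.6, -0.2, -1.2]
finger_gap: 0.0856
grip_force: 0.0
```

```bash
python3 - <<'E'
from h import *
st();upper()
E
```

```text
[-21.3  -1.6   3.4] [-0.16 -0.58  1.2 ] 0.0
upper wing 64.31 353
```

The wing springs back about 8° when released, matching 7.4 N against the seal spring, so the nut is home on its stop. I retreat clear.

Call:
{"method": "jog_arm", "body": {"moves": [{"fingers":0,"slide":[-20,0,0],"angular":[0,0,0]},{"fingers":0,"slide":[-20,0,-20],"angular":[0,0,0]},{"fingers":0,"slide":[-20,0,-60],"angular":[0,0,0]},{"fingers":0,"slide":[-20,-20,-100],"angular":[0,0,0]},{"fingers":0,"slide":[-20,-30,-130],"angular":[0,0,0]},{"fingers":0,"slide":[-20,-30,-130],"angular":[0,0,0]},{"fingers":0,"slide":[-20,-30,-130],"angular":[0,0,0]},{"fingers":0,"slide":[-20,-30,-130],"angular":[0,0,0]}]}}

```text
clock: 13.75
tcp_pos: [0.4931, -0.164, 0.2198]
orientation: [-0.0, 0.661, 0.751, -0.0]
wrist_force: [-0.4, 0.2, -0.0]
finger_gap: 0.0855
grip_force: 0.0
```

```bash
python3 - <<'E'
from h import *
st(); print(get_state()["clock"]); print(hand_in())
E
```

```text
[ -41.9  -31.1 -126.7] [ 0.25 -0.41  0.01] 0.0
13.75
the job is handed in; nothing more can be done
None
```

I turned the brass wing nut clockwise about 305° until it reached its stop. A push of about 7 N gave only springy resistance, and the wings came back when released. The finger never went near the black nut or anything lying on the bench. The hand is clear, and I handed the job in at 13.75 s; the hand-in returned no verdict.

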